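# Load a filter under the spring flap of a test nest

## Robot

A 7-joint arm with a two-finger parallel gripper is mounted at the origin on a cart in front of the work surface, level with it; the furniture and walls round the work are solid. World frame = base frame: x ahead of the robot, y to its left, z up, the work surface at z = 0. Lengths are in m, angles in degrees, forces in N, time in s.
With the tool pointing down it reaches from about 0.425 to 0.875 m from the base axis. Payload 4.7 kg.
Tool frame: the origin (TCP) lies on the mounting face of the last link; the fingertips stand 182 mm ahead of it and the grasp point (between the pads) lies 164 mm ahead of it; z points along the fingers, y is the line along which they close (so a half turn about z gives the same grasp; the last joint's range is limited). The gripper opens to 87 mm and grips with 3 to 60 N. Pads are 19 mm wide; open, the fingers measure 117 mm over their backs; the gripper's body (75 mm by 190 mm) begins 51 mm behind the grasp point.
Start: joints at [77.584, 18.392, -4.016, 83.108, 1.295, 78.541, -3.26], TCP at [0.149, -0.633, 0.405] pointing down, gripper open.
Joint ranges: [-163.93, 163.93], [-17.29, 119.83], [-79.2, 71.16], [3.27, 140.29], [-89.18, 269.18], [5.43, 117.66], [-154.24, 154.24]. Speed limits (degrees/s): [147.25, 147.25, 180, 180, 180, 180, 180].

## Interface

Orientations are given as [roll, pitch, yaw] about the fixed x, y, z axes, in that order (R = Rz(yaw) Ry(pitch) Rx(roll)).
In Python, from cell import env gives the robot as it stands.
- The arm moves only by the tool servo_tool, never from a script. Its argument "plan" is a list of rows, each an object with "xyz": the shift along the tool's x, y, z in cm, a list of three; "twist": the turn, a rotation vector about the tool's x, y, z in degrees, a list of three; "jaw": the closure, from 0 (fully open) to 1 (shut). In form: [{"xyz": [x, y, z], "twist": [wx, wy, wz], "jaw": jaw}, ...]. A call has 1 to 10 rows; each row is the pose to reach, as a shift and turn from the pose commanded when the call began, along the tool's axes at that moment; what a row does not reach only later rows make up. A row lasts 1/12 s, in which the tool goes at most 41.7 mm and 7.16 degrees, less where a joint would pass 70% of its speed; a pose out of reach is approached as far as the arm can. A call with a gripper value outside its range is refused whole. The fingers move at their own pace and stop on an object; "newtons" is the grip in N (left out, the last holds). Time passes only in rows, so rows that repeat a pose let the fingers close. It gives the time, the measured TCP pose, the force, the opening and the grip force at its end, in the units of the state.
- env.get_obs(): the state, without advancing time (a new reading comes with each control period).
- env.read_camera(name): name is "scene" or "side" or "wrist"; returns a dict with "img" (480x640x3 uint8, red, green, blue), "camera_matrix" (3x3 intrinsics, pixels), "R" (3x3) and "t" (3): a world point X has camera coordinates R X + t. Camera axes: x right, y down, z forward; pixel columns grow to the right and rows downward; lengths in m; the calibration is good to about 2 mm. The wrist camera is an equidistant fisheye: a pixel r from the principal point sees the ray r / f radians off the axis. A picture is of the moment at which its call begins. There is no depth.
- env.sign_off(): hands the job in; it is judged then, once.
The state is a dict: "time_s": time; "qpos": joint angles; "joint_velocities": joint speeds; "effort": joint torques, N m; "tool_pos": TCP position; "tool_rot": TCP orientation; "force": force on the tool from outside, world axes, zero at the start; "wrist_torque": the same for the moment, N m; "grip_width": finger opening in m; "grasp_force": force on a finger pad.
Only numpy, scipy, OpenCV 4.12 (cv2) and the standard library are available. Lean on these libraries where they do the work, as an engineer would, in place of code of your own. Each camera call takes 0.05 s, during which the arm holds its last target. There are 200 camera calls.

## Task

Clamp the filter block that lies in the test nest for its measurement: press the long thumb plate down with one fingertip to lift the spring-closed hold-down flap, and while keeping it pressed push the filter along its lane with the other fingertip until it is fully home against both end stops under the flap. Only then let the thumb plate up, so that the flap comes down on the filter and holds it. Push it gently with the fingertip only: do not squeeze, lift or tip the filter, and leave everything else on the bench where it is.

Things in the scene. Friction and masses are not known exactly. Their poses are not given: they have to be found in the camera images.
- nest: Test nest fixed to the bench: aluminium base plate 140x130 mm, top (the lane floor) at z = 8 mm. Origin at bench level on the lane's middle line; x along the lane into the nest (the way to push, away from the robot), y left, z up. Plate spans x -72..68, y -49..81 mm. Left of the lane a rocker turns on bearing blocks (x -71..-61 and 55..65, y 27..43, top z 34 mm): flap over the lane, thumb plate beside it.
- lane_end (a point): Point on the lane floor, on its middle line, in the plane of the front faces of the two end stops (nest x 41, y 0, z 8 mm). Stops: dark steel, 15 mm wide, 14 mm high, 22 mm either side. Lane: 61.6 mm between 4 mm rails. Around: two leads hang across the bench at world x < 0.51 m; instruments 0.25 m high with monitors over them at |y| > 0.38 m; a shelf 0.55 m up beyond x = 0.64 m.
- filter: Filter block to load: white milled block, 22 mm (its x) by 60 mm (its y), 18 mm high, 70 g, a coax socket sticking out 8 mm at each end. Origin: centre of its underside. Lies across the near part of the lane on the lane floor, its x nearly along the nest's x; slides easily. Push at the middle of its near long side. Home: far side on both stops, origin at nest x = 30 mm, near side at x = 19 mm.
- flap (a joint): Rocker (flap and thumb plate in one), rad. 0: spring-closed, empty; the flap's pad is then 12 mm over the lane floor and stops the filter. 0.16: flap resting on a filter. 0.36: thumb plate pressed level, pad 7 mm clear of the filter. 0.42: end of travel. The filter passes from 0.2 on; keep above 0.3 while pushing. Pressing the middle of the plate takes about 3 N to start, 6 N at 0.36.
- thumb_plate (a point): Middle of the top of the thumb plate: black-faced steel plate, 88 mm long along the nest's x (x -61..27 mm), 24 mm wide, left of the lane, so a fingertip can slide along it while pressing. Closed: this point at nest y 63, z 26 mm, plate sloping up to the left. Pressed to 0.36: level, at y 60, z 16 mm, so a second fingertip at that height, 60 mm to the right, stands behind the filter 8 mm off the floor.
- flap_tip (a point): Front right corner of the flap, on its underside (nest x = 25 mm, y = -9 mm). The flap is a steel sheet, 44 mm long in y from the hinge line (parallel to x at nest y = 35, z = 30 mm), x = 22 to 51 mm (no finger needs to go under it), with a rubber pad under it at y = -1 mm that presses on the filter.
- wrench: Small coax torque wrench with a red handle, 18x126x13 mm, lying flat; leave it alone.
- attenuator: Coax attenuator, a 10x36x10 mm metal cylinder lying on the bench; leave it alone.
- barrel: Brass barrel adapter for coax, 9x24x8 mm, lying on the bench; leave it alone.
- tin: Round screw tin, 67 mm across, 27 mm high; leave it alone.
- puck: Square black puck antenna, 38x55x14 mm; leave it alone.
- spare_filter: A second filter block of the same kind lying on the bench away from the nest; not part of the job, leave it alone.
- stick: Memory stick, 18x52x8 mm; leave it alone.

How it is judged:
By the outcome, as a careful person would: the job done as asked, in the order asked, and still so for the second after the job is handed in, with the robot touching nothing.
It also fails if it takes over 42 s, if anything falls off the work surface, if the arm or the gripper's body presses on something with over 40 N, if the wrist force passes 120 N, or if a joint passes its speed limit or range.

## Working session

There is one attempt and no reset: what is moved stays moved. The work goes in short steps, Python scripts to look and compute and a tool call to move; the robot and the scene stay as the last step left them, time stands still between calls to the robot, and variables do not carry over. Pictures are saved under pics/ and viewed, at most 10 in all, crops included, and the job is handed in when it is done.

Besides the shell and the picture viewer there is one more tool, called after "Request:" in YAML: its name, and indented under it one key for each argument. servo_tool: Moves the arm, as the interface text tells. Its arguments: {"type":"object","properties":{"plan":{"type":"array","items":{"type":"object","properties":{"xyz":{"type":"array","items":{"type":"number"}},"twist":{"type":"array","items":{"type":"number"}},"jaw":{"type":"number"}}}},"newtons":{"type":"number"}},"required":["plan"]}

```bash
mkdir -p pics; ls
python3 - <<'E'
from cell import env
import cv2
o=env.get_obs(); print(o['time_s'],o['tool_pos'],o['tool_rot'],o['grip_width'],o['force'])
for n in ("scene","side"):
    c=env.read_camera(n); cv2.imwrite(f"pics/{n}0.png",c["img"][:,:,::-1])
    print(n,c["camera_matrix"].tolist(),(-c["R"].T@c["t"]).round(3),c["R"].round(2).tolist())
E
```

```text
pics
0.0 [ 0.14857124 -0.63258581  0.40367293] [-1.79892305e+02  8.78471567e-03  1.32219577e+01] 0.08692265815517342 [-0.28128114 -0.22948462 -1.01805577]
scene [[458.7402089285303, 0.0, 322.76956770859437], [0.0, 458.7402089285303, 242.82625139664052], [0.0, 0.0, 1.0]] [0.029 0.754 0.775] [[-0.8, -0.6, 0.02], [-0.38, 0.49, -0.79], [0.46, -0.64, -0.62]]
side [[479.3087294116959, 0.0, 321.20264656425655], [0.0, 479.3087294116959, 235.37753147992143], [0.0, 0.0, 1.0]] [-0.214  0.255  0.538] [[-0.3, -0.96, 0.01], [-0.5, 0.14, -0.86], [0.82, -0.26, -0.52]]
```

View pics/scene0.png

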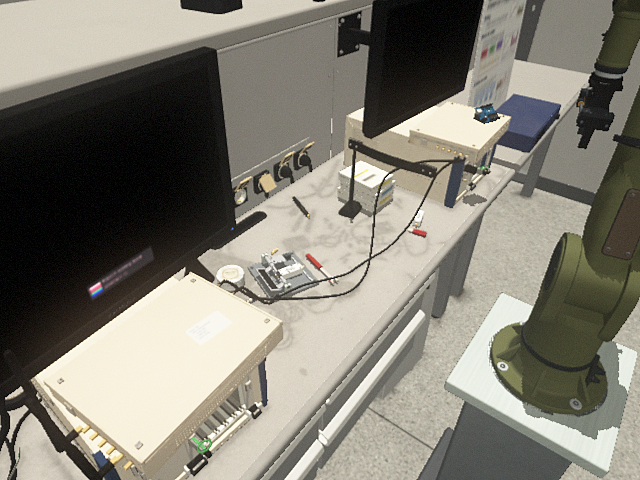

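View pics/side0.png

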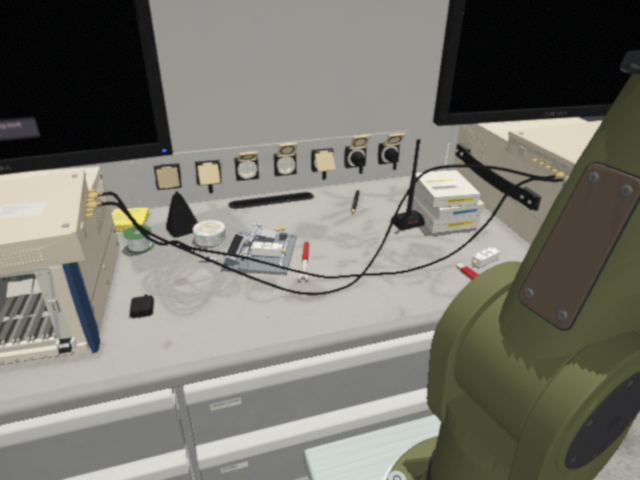

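The nest shows at scene pixel (283,273) and side pixel (262,250). The leads run just in front of it. I'll zoom both views in one picture.

```bash
cat > h.py <<'E'
import numpy as np, cv2
from cell import env
def ray(c,u,v):
    d=c["R"].T@np.linalg.inv(c["camera_matrix"])@np.array([u,v,1.]); return -c["R"].T@c["t"], d
def onplane(c,u,v,z):
    o,d=ray(c,u,v); return o+d*(z-o[2])/d[2]
def proj(c,X):
    p=c["R"]@np.asarray(X,float)+c["t"]; p=c["camera_matrix"]@p; return p[:2]/p[2]
E
python3 - <<'E'
from h import *
S=env.read_camera("scene"); D=env.read_camera("side")
print(onplane(S,283,273,.01),onplane(D,262,250,.01))
a=S["img"][235:310,215:345]; b=D["img"][210:300,200:330]
o=[cv2.resize(x,None,fx=6,fy=6,interpolation=cv2.INTER_CUBIC)[:,:,::-1] for x in (a,b)]
for n,x in zip("sd",o): cv2.imwrite(f"pics/crop_{n}.png",x)
E
```

```text
[0.60296987 0.12436336 0.01      ] [0.59814482 0.12405495 0.01      ]
```

View pics/crop_d.png

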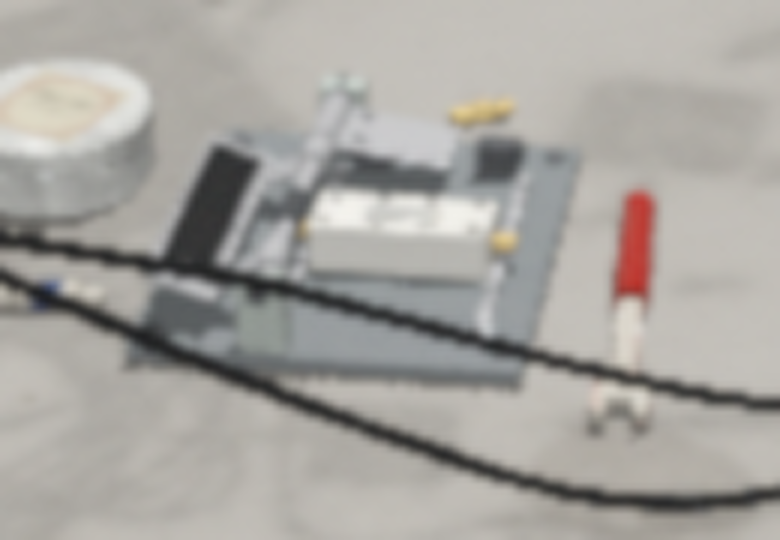

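View pics/crop_s.png

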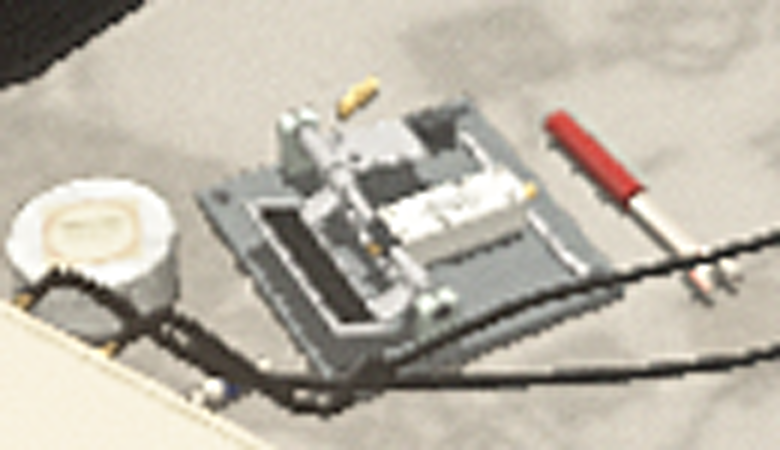

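Side crop: filter face at (310–490, 235–275), thumb plate at (210,205), plate corners near-right (520,375) and far-right (580,150). The scene crop shows the same layout. Next I fit the nest pose.

```bash
cat >> h.py <<'E'
def fit2(P,W):  # rigid 2d nest->world
    P=np.array(P);W=np.array(W);p=P.mean(0);w=W.mean(0);a=P-p;b=W-w
    th=np.arctan2((a[:,0]*b[:,1]-a[:,1]*b[:,0]).sum(),(a*b).sum())
    R=np.array([[np.cos(th),-np.sin(th)],[np.sin(th),np.cos(th)]]); t=w-R@p
    return np.degrees(th),t,(P@R.T+t-W)
E
python3 - <<'E'
from h import *
S=env.read_camera("scene"); D=env.read_camera("side")
N=[(68,-49),(-72,-49),(68,81),(-72,81)]; N=np.array(N)/1000
s=[(465,97),(622,290),(197,190),(325,372)]; d=[(580,150),(520,374),(225,130),(130,355)]
Ws=[onplane(S,215+u/6,235+v/6,.008)[:2] for u,v in s]; Wd=[onplane(D,200+u/6,210+v/6,.008)[:2] for u,v in d]
for W in (Ws,Wd):
    th,t,r=fit2(N,W); print(th.round(2),t.round(4),(r*1000).round(1).tolist())
# filter: top near edge in each view, z=26mm
th,t,_=fit2(np.vstack([N,N]),Ws+Wd); a=np.radians(th);R=np.array([[np.cos(a),-np.sin(a)],[np.sin(a),np.cos(a)]])
f=lambda X:((np.array(X)[:2]-t)@R*1000).round(1)
print(th,t)
print("filter near top side cam",f(onplane(D,200+310/6,210+232/6,.026)),f(onplane(D,200+490/6,210+238/6,.026)))
print("scene",f(onplane(S,215+408/6,235+247/6,.026)),f(onplane(S,215+530/6,235+203/6,.026)))
# lead height: side upper lead pixels, points crossing with scene: epipolar trace
for u,v in [(200,265),(400,310),(520,345)]:
    o,dd=ray(D,200+u/6,210+v/6)
    for z in (.03,.08,.13,.18): 
        X=o+dd*(z-o[2])/dd[2]; print((u,v),z,X.round(3),((proj(S,X)-[215,235])*6).round(0))
E
```

```text
-24.77 [0.5996 0.111 ] [[0.2, -4.0], [1.9, -1.5], [5.3, -2.8], [-7.4, 8.4]]
-21.78 [0.5945 0.1108] [[0.8, -1.0], [-1.9, -2.0], [-0.2, 0.7], [1.2, 2.3]]
-23.25410958503331 [0.59703749 0.11087346]
filter near top side cam [-26.1  27.7] [-22.5 -31.6]
scene [-26.3  27.1] [-26.5 -28.3]
(200, 265) 0.03 [0.568 0.185 0.03 ] [373. 308.]
(200, 265) 0.08 [0.491 0.192 0.08 ] [515. 309.]
(200, 265) 0.13 [0.414 0.198 0.13 ] [679. 309.]
(200, 265) 0.18 [0.337 0.205 0.18 ] [869. 310.]
(400, 310) 0.03 [0.525 0.128 0.03 ] [549. 277.]
(400, 310) 0.08 [0.452 0.141 0.08 ] [683. 278.]
(400, 310) 0.13 [0.38  0.153 0.13 ] [838. 280.]
(400, 310) 0.18 [0.307 0.166 0.18 ] [1018.  282.]
(520, 345) 0.03 [0.496 0.097 0.03 ] [656. 265.]
(520, 345) 0.08 [0.426 0.113 0.08 ] [785. 267.]
(520, 345) 0.13 [0.356 0.128 0.13 ] [935. 269.]
(520, 345) 0.18 [0.286 0.144 0.18 ] [1109.  271.]
```

Request:
servo_tool:
  plan:
    - {"xyz": [1, -1, -4], "twist": [0, 0, 3], "jaw": 0}
    - {"xyz": [4, -4, -5], "twist": [0, 0, 6], "jaw": 0}
    - {"xyz": [7, -7, -5], "twist": [0, 0, 9], "jaw": 0.2}
    - {"xyz": [10, -10, -5], "twist": [0, 0, 12], "jaw": 0.48}
    - {"xyz": [13, -13, -5], "twist": [0, 0, 15], "jaw": 0.48}
    - {"xyz": [16, -16, -5], "twist": [0, 0, 18], "jaw": 0.48}
    - {"xyz": [19, -19, -5], "twist": [0, 0, 21], "jaw": 0.48}
    - {"xyz": [22, -22, -5], "twist": [0, 0, 24], "jaw": 0.48}
    - {"xyz": [25, -25, -5], "twist": [0, 0, 27], "jaw": 0.48}
    - {"xyz": [28, -28, -5], "twist": [0, 0, 30], "jaw": 0.48}

```text
time_s: 1.13
tool_pos: [0.3534, -0.3011, 0.455]
tool_rot: [179.9, -0.0, -16.9]
force: [1.7, 0.1, 0.2]
grip_width: 0.0472
grasp_force: 0.0
```

```bash
cat >> h.py <<'E'
from scipy.spatial.transform import Rotation as Ro
def shift(target,yaw):  # cm / deg from the measured pose to a tool-down pose at world target TCP
    o=env.get_obs(); R=Ro.from_euler('xyz',o['tool_rot'],degrees=True)
    T=Ro.from_euler('xyz',[180,0,yaw],degrees=True)
    return (R.inv().apply(np.array(target)-o['tool_pos'])*100).round(2),(R.inv()*T).as_rotvec(degrees=True).round(2)
def state():
    o=env.get_obs(); print(round(o['time_s'],2),o['tool_pos'].round(4),np.round(o['tool_rot'],2),'w',round(o['grip_width'],4),'F',np.round(o['force'],1))
E
python3 -c "
from h import *
state(); print(shift([.569,.155,.32],-22.5))"
```

```text
1.13 [ 0.3534 -0.3011  0.455 ] [ 1.7995e+02 -3.0000e-02 -1.6930e+01] w 0.0472 F [1.7 0.1 0.2]
(array([  7.33, -49.93,  13.46]), array([ 0.05, -0.04,  5.57]))
```

Request:
servo_tool:
  plan:
    - {"xyz": [1, -4, 0], "twist": [0, 0, 1], "jaw": 0.48}
    - {"xyz": [2, -8, 0], "twist": [0, 0, 2], "jaw": 0.48}
    - {"xyz": [3, -12, 0], "twist": [0, 0, 3], "jaw": 0.48}
    - {"xyz": [4, -16, 0], "twist": [0, 0, 4], "jaw": 0.48}
    - {"xyz": [5, -20, 0], "twist": [0, 0, 5], "jaw": 0.48}
    - {"xyz": [6, -24, 0], "twist": [0, 0, 5.5], "jaw": 0.48}
    - {"xyz": [7, -28, 0], "twist": [0, 0, 5.5], "jaw": 0.48}
    - {"xyz": [7, -32, 0], "twist": [0, 0, 5.5], "jaw": 0.48}
    - {"xyz": [7, -36, 1], "twist": [0, 0, 5.5], "jaw": 0.48}
    - {"xyz": [7, -39.5, 2], "twist": [0, 0, 5.5], "jaw": 0.48}

```text
time_s: 1.97
tool_pos: [0.5342, 0.0577, 0.4354]
tool_rot: [-179.9, -0.1, -22.2]
force: [1.0, -0.3, 0.1]
grip_width: 0.0452
grasp_force: 0.0
```

Request:
servo_tool:
  plan:
    - {"xyz": [0, -3, 2], "twist": [0, 0, 0], "jaw": 0.48}
    - {"xyz": [0, -6, 4], "twist": [0, 0, 0], "jaw": 0.48}
    - {"xyz": [0, -8, 6.5], "twist": [0, 0, 0], "jaw": 0.48}
    - {"xyz": [0, -9, 9], "twist": [0, 0, 0], "jaw": 0.48}
    - {"xyz": [0, -9, 11], "twist": [0, 0, 0], "jaw": 0.48}
    - {"xyz": [0, -9, 11], "twist": [0, 0, 0], "jaw": 0.48}

```text
time_s: 2.47
tool_pos: [0.5664, 0.1382, 0.3202]
tool_rot: [179.8, 0.4, -22.2]
force: [-0.8, -1.0, -0.3]
grip_width: 0.0453
grasp_force: 0.0
```

```bash
python3 -c "
from h import *
state(); print(shift([.569,.155,.32],-22.5))
c=env.read_camera('wrist'); cv2.imwrite('pics/w1.png',c['img'][:,:,::-1]); print(c['camera_matrix'],c['R'].round(3),-c['R'].T@c['t'])"
```

```text
2.47 [0.5664 0.1382 0.3202] [179.79   0.41 -22.16] w 0.0453 F [-0.8 -1.  -0.3]
(array([-0.39, -1.65,  0.01]), array([0.21, 0.41, 0.34]))
[[371.64829954   0.         318.68682685]
 [  0.         371.64829954 237.07391685]
 [  0.           0.           1.        ]] [[-0.377 -0.926  0.003]
 [-0.893  0.364  0.263]
 [-0.245  0.096 -0.965]] [0.63040939 0.11279257 0.29843953]
```

View pics/w1.png

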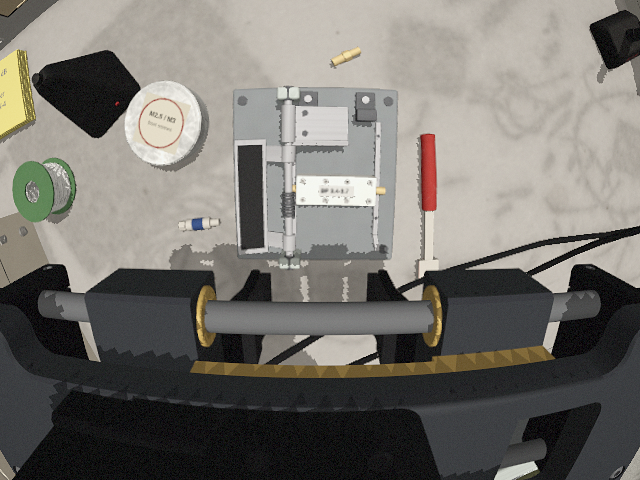

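Wrist view: base plate corners are about (234,88), (394,90), (394,260) and (236,254). The filter top is at (296–376, 176–206), and the black thumb strip is at (237–266, 142–250). The fingers come in at the bottom of the picture.

```bash
cat >> h.py <<'E'
def wplane(c,u,v,z):
    K=c["camera_matrix"]; a=np.array([u-K[0,2],v-K[1,2]])/K[0,0]; r=np.hypot(*a); 
    d=c["R"].T@np.append(a/r*np.sin(r),np.cos(r)); o=-c["R"].T@c["t"]; return (o+d*(z-o[2])/d[2])[:2]
def blobs(m,amin):
    cs,_=cv2.findContours(m.astype(np.uint8),cv2.RETR_EXTERNAL,cv2.CHAIN_APPROX_NONE)
    return [c for c in cs if cv2.contourArea(c)>amin]
E
python3 - <<'E'
from h import *
c=env.read_camera("wrist"); im=c["img"].astype(int)
N=np.array([(68,-49),(-72,-49),(68,81),(-72,81)])/1000
W=[wplane(c,u,v,.008) for u,v in [(394.5,90),(393.5,260),(234,88),(236.5,256)]]
th,t,r=fit2(N,W); print(th,t.round(4),(r*1000).round(1).tolist())
a=np.radians(th);R=np.array([[np.cos(a),-np.sin(a)],[np.sin(a),np.cos(a)]]); f=lambda X:((np.array(X)-t)@R*1000).round(1)
roi=np.zeros(im.shape[:2],bool); roi[170:215,285:385]=1
for k in blobs((im.min(2)>205)&roi,300):
    b=cv2.boxPoints(cv2.minAreaRect(k)); print("filter",b.round(1).tolist(),[f(wplane(c,*p,.026)).tolist() for p in b])
roi[:]=0; roi[135:262,225:275]=1
for k in blobs((im.max(2)<60)&roi,300):
    b=cv2.boxPoints(cv2.minAreaRect(k)); print("black",b.round(1).tolist(),[f(wplane(c,*p,.026)).tolist() for p in b])
print("stop far-left block base", f(wplane(c,289,91,.034)),f(wplane(c,289,262,.034)))
E
```

```text
-22.655699239259693 [0.6022 0.1098] [[-0.1, -2.8], [1.4, 1.6], [0.4, 0.9], [-1.8, 0.3]]
filter [[296.1000061035156, 212.0], [297.29998779296875, 168.0], [378.1000061035156, 170.0], [376.8999938964844, 214.10000610351562]] [[-28.8, 29.5], [4.5, 28.6], [3.8, -31.5], [-29.8, -31.9]]
black [[238.5, 148.1999969482422], [261.8999938964844, 147.6999969482422], [264.1000061035156, 249.60000610351562], [240.6999969482422, 250.10000610351562]] [[19.7, 72.6], [19.7, 54.8], [-58.7, 54.8], [-59.4, 73.5]]
stop far-left block base [60.7 34.2] [-66.   34.8]
```

Request:
servo_tool:
  plan:
    - {"xyz": [-0.4, -1.6, 1], "twist": [0, 0, 0.3], "jaw": 0.48}
    - {"xyz": [-0.4, -1.6, 3.5], "twist": [0, 0, 0.3], "jaw": 0.48}
    - {"xyz": [-0.4, -1.6, 6], "twist": [0, 0, 0.3], "jaw": 0.48}
    - {"xyz": [-0.4, -1.6, 8], "twist": [0, 0, 0.3], "jaw": 0.48}
    - {"xyz": [-0.4, -1.6, 8.8], "twist": [0, 0, 0.3], "jaw": 0.48}
    - {"xyz": [-0.4, -1.6, 8.8], "twist": [0, 0, 0.3], "jaw": 0.48}
    - {"xyz": [-0.4, -1.6, 8.8], "twist": [0, 0, 0.3], "jaw": 0.48}
    - {"xyz": [-0.4, -1.6, 8.8], "twist": [0, 0, 0.3], "jaw": 0.48}

```text
time_s: 3.23
tool_pos: [0.5713, 0.1545, 0.2389]
tool_rot: [-179.9, -0.2, -22.6]
force: [0.2, 0.6, 0.4]
grip_width: 0.0455
grasp_force: 0.0
```

```bash
python3 -c "
from h import *
state(); print(shift([.569,.1553,.232],-22.4))
c=env.read_camera('wrist'); cv2.imwrite('pics/w2.png',c['img'][:,:,::-1])"
```

```text
3.23 [0.5713 0.1545 0.2389] [-1.799e+02 -1.700e-01 -2.261e+01] w 0.0455 F [0.2 0.6 0.4]
(array([-0.25,  0.01,  0.69]), array([-0.1 , -0.17, -0.21]))
```

View pics/w2.png

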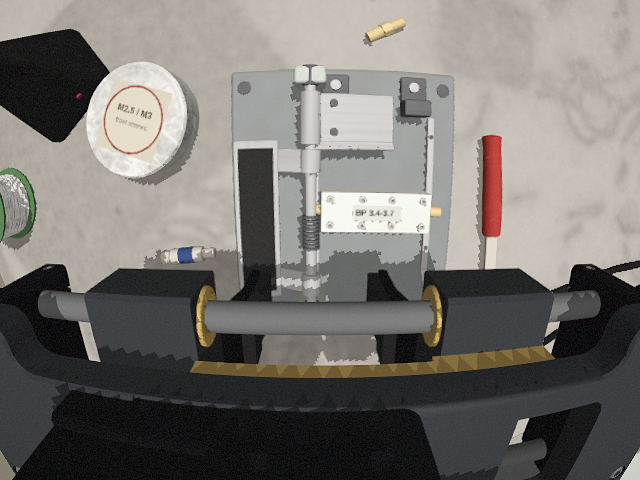

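Wrist view now: left finger (250,270) stands over the black strip (240–275). Right finger (382,270) stands behind the filter's middle (375). Filter near edge is at row 233 and its far edge at row 192.

Run:
```python
from h import *
c=env.read_camera("wrist"); state()
a=np.radians(-22.5);R=np.array([[np.cos(a),-np.sin(a)],[np.sin(a),np.cos(a)]])
t=np.array([.600,.110]); f=lambda X:((np.array(X)-t)@R*1000).round(1)
for n,u,v,z in [("far-left 68,81",232.5,73,.008),("far-right 68,-49",454.5,76,.008),("blk far 62,35",310,66,.034),("plate right-near -49",446,262,.008),
  ("filt nl",319,231,.026),("filt nr",430,234,.026),("filt fl",321,192,.026),("filt fr",431,195,.026),("thumb far R 27,51",276,142,.022),("thumb far L 27,75",236,143,.031)]:
    print(n,f(wplane(c,u,v,z)))
o=env.get_obs(); print("tcp nest",f(o['tool_pos'][:2]))
```

```text
3.33 [0.571  0.1545 0.2386] [-1.7992e+02 -1.5000e-01 -2.2600e+01] w 0.0451 F [-0.6 -0.2 -0.9]
far-left 68,81 [66.5 79.9]
far-right 68,-49 [ 67.1 -47.7]
blk far 62,35 [63.5 35.3]
plate right-near -49 [-45.5 -47.6]
filt nl [-21.5  31. ]
filt nr [-23.1 -29.9]
filt fl [-0.6 30. ]
filt fr [ -1.5 -29. ]
thumb far R 27,51 [25.6 53.5]
thumb far L 27,75 [25.7 72.9]
tcp nest [-43.8  30. ]
```

Request:
servo_tool:
  plan:
    - {"xyz": [0, 0, 1.2], "twist": [0, 0, 0], "jaw": 0.48}
    - {"xyz": [0, 0, 2.2], "twist": [0, 0, 0], "jaw": 0.48}
    - {"xyz": [0, 0, 2.7], "twist": [0, 0, 0], "jaw": 0.48}
    - {"xyz": [0, 0, 3.0], "twist": [0, 0, 0], "jaw": 0.48}
    - {"xyz": [0, 0, 3.3], "twist": [0, 0, 0], "jaw": 0.48}
    - {"xyz": [0, 0, 3.6], "twist": [0, 0, 0], "jaw": 0.48}
    - {"xyz": [0, 0, 3.6], "twist": [0, 0, 0], "jaw": 0.48}
    - {"xyz": [0, 0, 3.6], "twist": [0, 0, 0], "jaw": 0.48}

```text
time_s: 4.0
tool_pos: [0.5693, 0.1528, 0.2006]
tool_rot: [179.7, 0.1, -22.6]
force: [-6.4, -5.0, 9.5]
grip_width: 0.045
grasp_force: 5.4
```

```bash
python3 -c "
from h import *
state()
c=env.read_camera('wrist')['img'][120:360,180:480,::-1]; d=env.read_camera('side')['img'][210:290,210:310,::-1]
state()
cv2.imwrite('pics/w3.png',np.hstack([cv2.resize(c,(450,360)),cv2.resize(d,(350,280)).__class__(()) if 0 else cv2.copyMakeBorder(cv2.resize(d,(350,280)),0,80,0,0,0)]))"
```

```text
4.0 [0.5693 0.1528 0.2006] [ 1.7965e+02  1.5000e-01 -2.2620e+01] w 0.045 F [-6.4 -5.   9.5]
4.1 [0.5693 0.1529 0.2007] [ 1.7966e+02  1.3000e-01 -2.2610e+01] w 0.0448 F [-6.9 -5.3  9.4]
```

View pics/w3.png

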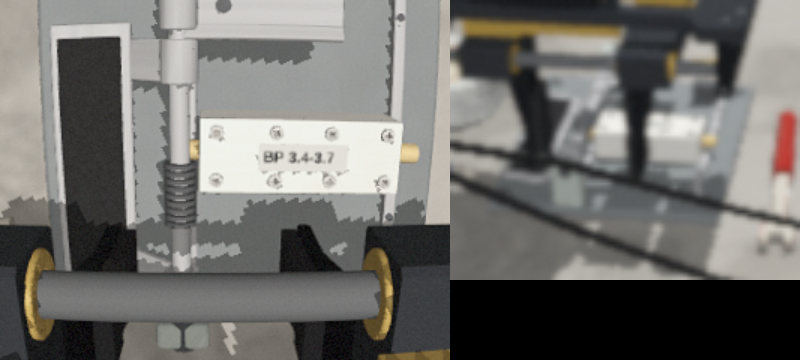

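Wrist crop: the plate is being pressed, the flap is lifted, and the right finger (300,230) stands behind the filter's near edge (row 190) with a gap. I'll press to level.

Request:
servo_tool:
  plan:
    - {"xyz": [0, 0, 0.15], "twist": [0, 0, 0], "jaw": 0.48}
    - {"xyz": [0, 0, 0.3], "twist": [0, 0, 0], "jaw": 0.48}
    - {"xyz": [0, 0, 0.4], "twist": [0, 0, 0], "jaw": 0.48}
    - {"xyz": [0, 0, 0.4], "twist": [0, 0, 0], "jaw": 0.48}

```text
time_s: 4.43
tool_pos: [0.5691, 0.1519, 0.198]
tool_rot: [179.4, 0.1, -22.7]
force: [-13.6, -10.3, 23.1]
grip_width: 0.045
grasp_force: 11.3
```

Request:
servo_tool:
  plan:
    - {"xyz": [0, 0, -0.2], "twist": [0, 0, 0], "jaw": 0.48}
    - {"xyz": [0, 0, -0.3], "twist": [0, 0, 0], "jaw": 0.48}
    - {"xyz": [0, 0, -0.3], "twist": [0, 0, 0], "jaw": 0.48}
    - {"xyz": [0, 0, -0.3], "twist": [0, 0, 0], "jaw": 0.48}

```text
time_s: 4.77
tool_pos: [0.5692, 0.1526, 0.2]
tool_rot: [179.6, 0.1, -22.6]
force: [-8.7, -6.4, 11.9]
grip_width: 0.0452
grasp_force: 6.3
```

```bash
python3 -c "
from h import *
state(); print(env.get_obs()['wrist_torque'])
W=env.read_camera('wrist'); c=W['img'][60:320,180:480,::-1]
cv2.imwrite('pics/w4.png',cv2.resize(c,(690,598)))"
```

```text
4.77 [0.5692 0.1526 0.2   ] [ 1.7961e+02  1.3000e-01 -2.2620e+01] w 0.0452 F [-8.7 -6.4 11.9]
[-1.19470877  1.76171095  0.17102905]
```

View pics/w4.png

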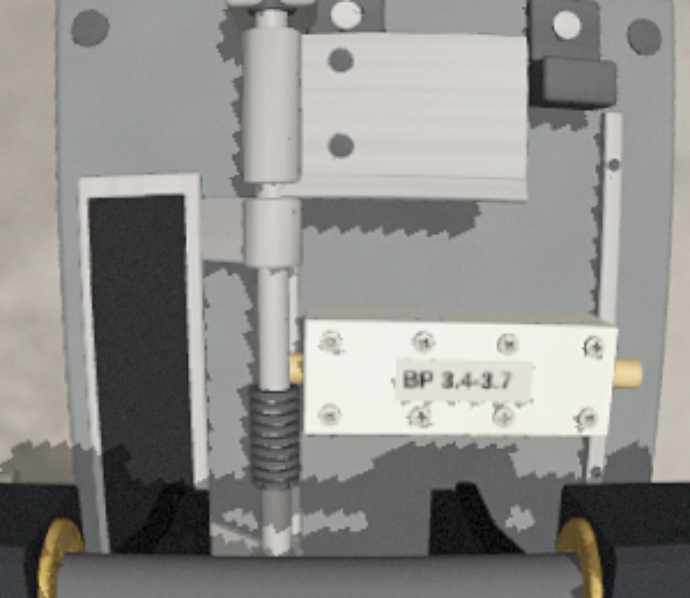

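The left fingertip's inner edge (crop column 210) sits right at the plate's right edge (column 205). The tips taper toward the pads, so the contact is on the plate's edge. I'll lift, open to about 55 mm and press again near the plate's middle.

Request:
servo_tool:
  plan:
    - {"xyz": [0, 0, -1], "twist": [0, 0, 0], "jaw": 0.48}
    - {"xyz": [0, 0, -2.5], "twist": [0, 0, 0], "jaw": 0.37}
    - {"xyz": [0, -0.1, -2.5], "twist": [0, 0, 0], "jaw": 0.37}
    - {"xyz": [0, -0.1, -2.5], "twist": [0, 0, 0], "jaw": 0.37}
    - {"xyz": [0, -0.1, -2.5], "twist": [0, 0, 0], "jaw": 0.37}

```text
time_s: 5.23
tool_pos: [0.5708, 0.1556, 0.2249]
tool_rot: [-180.0, -0.0, -22.6]
force: [-0.2, 0.4, -0.4]
grip_width: 0.0542
grasp_force: 0.0
```

```bash
python3 -c "
from h import *
state(); print(env.get_obs()['wrist_torque'])
t=np.array([.599,.110]);a=np.radians(-22.5);R=np.array([[np.cos(a),-np.sin(a)],[np.sin(a),np.cos(a)]])
print('nest',((env.get_obs()['tool_pos'][:2]-t)@R*1000).round(1))
D=env.read_camera('side')
cv2.imwrite('pics/d5.png',cv2.resize(D['img'][185:290,205:325,::-1],None,fx=5,fy=5,interpolation=cv2.INTER_CUBIC))"
```

```text
5.23 [0.5708 0.1556 0.2249] [-1.7997e+02 -3.0000e-02 -2.2560e+01] w 0.0542 F [-0.2  0.4 -0.4]
[-0.0080171  -0.01729147 -0.01811158]
nest [-43.5  31.3]
```

View pics/d5.png

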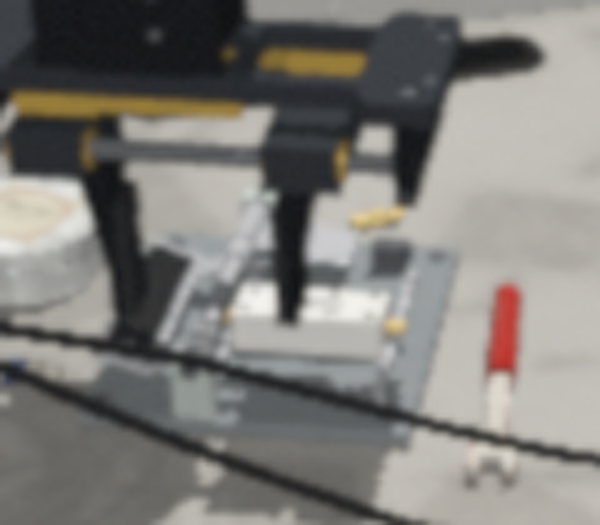

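Side view: left fingertip (130,330) is over the black strip's middle, right finger (290,320) is behind the filter's middle, and the filter hasn't moved.

Request:
servo_tool:
  plan:
    - {"xyz": [0, 0, 0.8], "twist": [0, 0, 0], "jaw": 0.37}
    - {"xyz": [0, 0, 1.3], "twist": [0, 0, 0], "jaw": 0.37}
    - {"xyz": [0, 0, 1.7], "twist": [0, 0, 0], "jaw": 0.37}
    - {"xyz": [0, 0, 2.0], "twist": [0, 0, 0], "jaw": 0.37}
    - {"xyz": [0, 0, 2.0], "twist": [0, 0, 0], "jaw": 0.37}
    - {"xyz": [0, 0, 2.0], "twist": [0, 0, 0], "jaw": 0.37}

```text
time_s: 5.78
tool_pos: [0.5703, 0.1547, 0.2044]
tool_rot: [179.9, 0.1, -22.6]
force: [-3.7, -3.8, 5.3]
grip_width: 0.0552
grasp_force: 2.7
```

```bash
python3 -c "
from h import *
state(); print(env.get_obs()['wrist_torque'])"
```

```text
5.78 [0.5703 0.1547 0.2044] [ 1.7987e+02  7.0000e-02 -2.2590e+01] w 0.0552 F [-3.7 -3.8  5.3]
[-0.62448011  0.79330716  0.08242045]
```

Request:
servo_tool:
  plan:
    - {"xyz": [0, 0.1, 0.15], "twist": [0, 0, 0], "jaw": 0.37}
    - {"xyz": [0, 0.2, 0.3], "twist": [0, 0, 0], "jaw": 0.37}
    - {"xyz": [0, 0.3, 0.4], "twist": [0, 0, 0], "jaw": 0.37}
    - {"xyz": [0, 0.3, 0.5], "twist": [0, 0, 0], "jaw": 0.37}
    - {"xyz": [0, 0.3, 0.5], "twist": [0, 0, 0], "jaw": 0.37}

```text
time_s: 6.2
tool_pos: [0.5693, 0.1529, 0.2001]
tool_rot: [-180.0, 0.0, -22.6]
force: [-3.2, -1.9, 6.6]
grip_width: 0.0551
grasp_force: 3.2
```

```bash
python3 -c "
from h import *
state(); print(env.get_obs()['wrist_torque'])"
```

```text
6.2 [0.5693 0.1529 0.2001] [-1.7999e+02  2.0000e-02 -2.2550e+01] w 0.0551 F [-3.2 -1.9  6.6]
[-0.20250501  0.71460879  0.08841011]
```

Request:
servo_tool:
  plan:
    - {"xyz": [0, 0.05, 0.1], "twist": [0, 0, 0], "jaw": 0.37}
    - {"xyz": [0, 0.1, 0.2], "twist": [0, 0, 0], "jaw": 0.37}
    - {"xyz": [0, 0.1, 0.25], "twist": [0, 0, 0], "jaw": 0.37}
    - {"xyz": [0, 0.1, 0.25], "twist": [0, 0, 0], "jaw": 0.37}

```text
time_s: 6.53
tool_pos: [0.569, 0.152, 0.1981]
tool_rot: [180.0, 0.0, -22.6]
force: [-4.6, -2.7, 8.4]
grip_width: 0.0547
grasp_force: 4.7
```

```bash
python3 -c "
from h import *
state(); print(env.get_obs()['wrist_torque'])
t=np.array([.599,.110]);a=np.radians(-22.5);R=np.array([[np.cos(a),-np.sin(a)],[np.sin(a),np.cos(a)]])
print('nest',((env.get_obs()['tool_pos'][:2]-t)@R*1000).round(1))
W=env.read_camera('wrist'); im=W['img'].astype(int); cv2.imwrite('pics/w6.png',W['img'][:,:,::-1])
for col in (340,360,380,400,415): 
  g=im[170:270,col].min(1); print(col,[int(x) for x in np.where(np.abs(np.diff(g))>45)[0]+170])"
```

```text
6.53 [0.569  0.152  0.1981] [ 1.7998e+02  1.0000e-02 -2.2560e+01] w 0.0547 F [-4.6 -2.7  8.4]
[-0.26342528  1.01581787  0.06883494]
nest [-43.8  27.3]
340 [200, 250, 266]
360 [200, 225, 227, 228, 230, 250, 253]
380 [228, 230, 253]
400 [202, 230, 239, 251]
415 [202, 251, 256]
```

Request:
servo_tool:
  plan:
    - {"xyz": [0.2, 0, 0], "twist": [0, 0, 0], "jaw": 0.37}
    - {"xyz": [0.4, -0.05, 0], "twist": [0, 0, 0], "jaw": 0.37}
    - {"xyz": [0.6, -0.1, 0], "twist": [0, 0, 0], "jaw": 0.37}
    - {"xyz": [0.8, -0.15, 0], "twist": [0, 0, 0], "jaw": 0.37}
    - {"xyz": [1.0, -0.2, 0], "twist": [0, 0, 0], "jaw": 0.37}
    - {"xyz": [1.2, -0.2, 0], "twist": [0, 0, 0], "jaw": 0.37}
    - {"xyz": [1.4, -0.2, 0], "twist": [0, 0, 0], "jaw": 0.37}
    - {"xyz": [1.6, -0.2, 0], "twist": [0, 0, 0], "jaw": 0.37}
    - {"xyz": [1.8, -0.2, 0], "twist": [0, 0, 0], "jaw": 0.37}
    - {"xyz": [2.0, -0.2, 0], "twist": [0, 0, 0], "jaw": 0.37}

```text
time_s: 7.42
tool_pos: [0.5877, 0.1481, 0.1979]
tool_rot: [-179.9, 0.1, -22.5]
force: [-5.6, 1.3, 6.4]
grip_width: 0.0546
grasp_force: 3.3
```

```bash
cat >> h.py <<'E'
def nest():
    state(); t=np.array([.599,.110]);a=np.radians(-22.5);R=np.array([[np.cos(a),-np.sin(a)],[np.sin(a),np.cos(a)]])
    o=env.get_obs(); print('nest',((o['tool_pos'][:2]-t)@R*1000).round(1),'Fnest',(o['force'][:2]@R).round(1))
    W=env.read_camera('wrist'); im=W['img'].astype(int); cv2.imwrite('pics/w_%.2f.png'%o['time_s'],W['img'][:,:,::-1])
    m=(im.min(2)>190)&(im.max(2)-im.min(2)<40); m[:150]=0;m[262:]=0;m[:,:315]=0;m[:,435:]=0
    for k in blobs(m,1500):
        for z in (.026,): 
            b=cv2.boxPoints(cv2.minAreaRect(k)); print('filter',[((wplane(W,*p,z)-t)@R*1000).round(1).tolist() for p in b])
E
python3 -c "
from h import *
nest()"
```

```text
7.42 [0.5877 0.1481 0.1979] [-1.7986e+02  1.1000e-01 -2.2470e+01] w 0.0546 F [-5.6  1.3  6.4]
nest [-25.   30.8] Fnest [-5.6 -0.9]
filter [[7.2, 31.1], [7.4, -17.6], [-7.1, -18.9], [-6.9, 31.0]]
filter [[22.5, 33.6], [41.4, 32.9], [40.9, -10.3], [21.5, -10.4]]
```

Request:
servo_tool:
  plan:
    - {"xyz": [0.2, 0, 0], "twist": [0, 0, 0], "jaw": 0.37}
    - {"xyz": [0.4, 0, 0], "twist": [0, 0, 0], "jaw": 0.37}
    - {"xyz": [0.6, 0, 0], "twist": [0, 0, 0], "jaw": 0.37}
    - {"xyz": [0.8, 0, 0], "twist": [0, 0, 0], "jaw": 0.37}
    - {"xyz": [1.0, 0, 0], "twist": [0, 0, 0], "jaw": 0.37}
    - {"xyz": [1.2, 0, 0], "twist": [0, 0, 0], "jaw": 0.37}
    - {"xyz": [1.4, 0, 0], "twist": [0, 0, 0], "jaw": 0.37}
    - {"xyz": [1.6, 0, 0], "twist": [0, 0, 0], "jaw": 0.37}
    - {"xyz": [1.8, 0, 0], "twist": [0, 0, 0], "jaw": 0.37}
    - {"xyz": [2.0, 0, 0], "twist": [0, 0, 0], "jaw": 0.37}

```text
time_s: 8.3
tool_pos: [0.6048, 0.1409, 0.1976]
tool_rot: [-180.0, 0.3, -22.5]
force: [-9.4, 2.0, 8.2]
grip_width: 0.0549
grasp_force: 5.7
```

```bash
python3 -c "
from h import *
nest()"
```

```text
8.3 [0.6048 0.1409 0.1976] [-179.97    0.32  -22.46] w 0.0549 F [-9.4  2.   8.2]
nest [-6.5 30.7] Fnest [-9.5 -1.7]
filter [[11.2, 33.2], [51.4, 33.1], [52.4, -16.2], [11.0, -19.2]]
```

```bash
python3 -c "
from h import *
t=np.array([.599,.110]);a=np.radians(-22.5);R=np.array([[np.cos(a),-np.sin(a)],[np.sin(a),np.cos(a)]])
W=env.read_camera('wrist'); g=cv2.cvtColor(W['img'],cv2.COLOR_RGB2GRAY).astype(int); state()
for col in (345,355,365,400,410,420):
  d=np.diff(g[120:275,col]); i=np.where(np.abs(d)>25)[0]; print(col,[(int(k)+120,int(d[k]),float(((wplane(W,col,k+120.5,.026)-t)@R*1000).round(1)[0])) for k in i])
cv2.imwrite('pics/w7.png',cv2.resize(W['img'][110:290,290:450,::-1],None,fx=3.3,fy=3.3))"
```

```text
8.4 [0.6051 0.1407 0.1976] [-179.95    0.29  -22.47] w 0.0548 F [-9.   2.1  8.4]
345 [(125, -36, 68.3), (134, -57, 64.6), (142, -51, 61.4), (143, 148, 61.0), (146, -65, 59.8), (147, 52, 59.4), (150, -26, 58.1), (151, -64, 57.7), (152, -30, 57.3), (164, -30, 52.5), (166, 132, 51.7), (240, -46, 20.7), (241, 103, 20.3), (270, -33, 7.3), (271, -29, 6.8)]
355 [(125, -47, 68.3), (134, -53, 64.7), (164, 27, 52.5), (165, -34, 52.1), (166, 35, 51.7), (167, 64, 51.3), (241, 28, 20.3), (242, 44, 19.8), (270, -27, 7.3), (271, -50, 6.8)]
365 [(125, -38, 68.4), (167, 41, 51.4), (241, -70, 20.3), (242, 118, 19.8), (253, -28, 15.0), (254, -32, 14.5), (256, -37, 13.6), (257, -42, 13.2), (258, 30, 12.7), (261, 49, 11.4), (265, 65, 9.6), (266, -60, 9.1)]
400 [(243, -56, 19.4), (246, 59, 18.1), (249, -28, 16.7), (250, -65, 16.3), (254, 76, 14.5), (255, -77, 14.0), (257, 58, 13.1)]
410 [(127, -34, 68.3), (244, -39, 18.9), (245, 62, 18.5), (256, -67, 13.5)]
420 [(127, -28, 68.5), (136, -54, 64.8), (137, -49, 64.4), (169, 97, 51.1), (170, 78, 50.7), (178, -27, 47.4), (226, 36, 26.9), (227, 48, 26.5), (255, -67, 13.9), (273, -62, 5.6)]
```

View pics/w7.png

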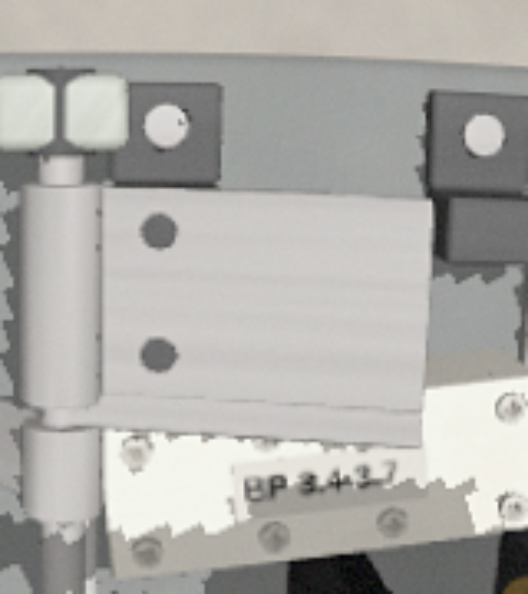

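The filter has yawed about 7°, right end ahead: its near edge runs from crop (120,578) to (500,530). The push was right of centre. I'll keep the plate pressed, back off a little, move the pushing finger left and push the left half straight again.

Request:
servo_tool:
  plan:
    - {"xyz": [-0.3, 0, 0], "twist": [0, 0, 0], "jaw": 0.37}
    - {"xyz": [-0.6, 0, 0], "twist": [0, 0, 0], "jaw": 0.37}
    - {"xyz": [-0.8, 0, 0], "twist": [0, 0, 0], "jaw": 0.37}
    - {"xyz": [-0.8, -0.15, 0], "twist": [0, 0, 0], "jaw": 0.42}
    - {"xyz": [-0.8, -0.3, 0], "twist": [0, 0, 0], "jaw": 0.46}
    - {"xyz": [-0.8, -0.4, 0], "twist": [0, 0, 0], "jaw": 0.48}
    - {"xyz": [-0.8, -0.4, 0], "twist": [0, 0, 0], "jaw": 0.48}

```text
time_s: 8.98
tool_pos: [0.6022, 0.1454, 0.1982]
tool_rot: [-179.8, -0.2, -22.6]
force: [3.8, 0.7, 4.2]
grip_width: 0.0464
grasp_force: 2.4
```

```bash
cat >> h.py <<'E'
tN=np.array([.599,.110]);aN=np.radians(-22.5);RN=np.array([[np.cos(aN),-np.sin(aN)],[np.sin(aN),np.cos(aN)]])
def N2(W,u,v,z=.026): return ((wplane(W,u,v,z)-tN)@RN*1000).round(1)
def edge():
    state(); o=env.get_obs(); print('tcp nest',((o['tool_pos'][:2]-tN)@RN*1000).round(1),'Fn',(o['force'][:2]@RN).round(1))
    W=env.read_camera('wrist'); g=cv2.GaussianBlur(cv2.cvtColor(W['img'],cv2.COLOR_RGB2GRAY),(3,3),0).astype(int)
    cv2.imwrite('pics/e_%.2f.png'%o['time_s'],W['img'][:,:,::-1])
    for col in list(range(324,372,6))+list(range(396,450,6)):
        s=g[205:300,col]; d=s[3:]-s[:-3]; k=np.argsort(d)[:3]; print(col,[(int(i)+206,int(d[i]),N2(W,col,i+206.5).tolist()) for i in sorted(k)])
E
python3 -c "
from h import *
W=env.read_camera('wrist'); print('finger/filter corner before guess',N2(W,378,279))
edge()"
```

```text
finger/filter corner before guess [-0.2  9.1]
9.03 [0.602  0.1454 0.1981] [-1.7984e+02 -1.4000e-01 -2.2580e+01] w 0.046 F [4.  2.3 4.8]
tcp nest [-10.8  33.9] Fn [2.8 3.7]
324 [(228, -49, [22.3, 32.8]), (269, -43, [4.2, 32.7]), (270, -51, [3.7, 32.7])]
330 [(259, -38, [8.7, 30.2]), (290, -50, [-5.7, 30.1]), (291, -52, [-6.1, 30.1])]
336 [(270, -64, [3.7, 27.6]), (277, -75, [0.5, 27.5]), (278, -62, [0.0, 27.5])]
342 [(276, -63, [0.9, 24.9]), (277, -65, [0.5, 24.9]), (289, -54, [-5.2, 24.8])]
348 [(275, -61, [1.4, 22.3]), (276, -74, [0.9, 22.3]), (277, -49, [0.5, 22.3])]
354 [(267, -61, [5.1, 19.8]), (274, -63, [1.8, 19.7]), (275, -75, [1.4, 19.7])]
360 [(254, -64, [10.9, 17.4]), (274, -66, [1.8, 17.1]), (275, -63, [1.4, 17.1])]
366 [(256, -55, [10.0, 14.8]), (273, -61, [2.3, 14.5]), (274, -70, [1.8, 14.4])]
396 [(270, -70, [3.5, 1.2]), (287, -62, [-4.5, 0.7]), (288, -57, [-5.0, 0.6])]
402 [(269, -72, [3.9, -1.5]), (292, -57, [-7.0, -2.3]), (293, -67, [-7.5, -2.3])]
408 [(241, -67, [16.7, -3.3]), (242, -90, [16.2, -3.4]), (243, -74, [15.8, -3.4])]
414 [(254, -66, [10.8, -6.4]), (255, -74, [10.4, -6.5]), (268, -64, [4.3, -6.9])]
420 [(256, -64, [9.9, -9.2]), (257, -57, [9.4, -9.3]), (267, -67, [4.8, -9.7])]
426 [(266, -95, [5.2, -12.4]), (267, -109, [4.7, -12.5]), (268, -97, [4.3, -12.5])]
432 [(265, -128, [5.6, -15.2]), (266, -131, [5.1, -15.2]), (267, -85, [4.7, -15.3])]
438 [(264, -87, [6.0, -18.0]), (265, -98, [5.6, -18.0]), (266, -83, [5.1, -18.1])]
444 [(264, -74, [6.0, -20.9]), (268, -90, [4.1, -21.1]), (269, -81, [3.6, -21.1])]
```

Request:
servo_tool:
  plan:
    - {"xyz": [0.2, 0, 0], "twist": [0, 0, 0], "jaw": 0.48}
    - {"xyz": [0.4, 0, 0], "twist": [0, 0, 0], "jaw": 0.48}
    - {"xyz": [0.6, 0, 0], "twist": [0, 0, 0], "jaw": 0.48}
    - {"xyz": [0.8, 0, 0], "twist": [0, 0, 0], "jaw": 0.48}
    - {"xyz": [0.9, 0, 0], "twist": [0, 0, 0], "jaw": 0.48}
    - {"xyz": [0.9, 0, 0], "twist": [0, 0, 0], "jaw": 0.48}

```text
time_s: 9.58
tool_pos: [0.6049, 0.1449, 0.197]
tool_rot: [179.8, 0.7, -22.3]
force: [-13.1, 2.5, 16.6]
grip_width: 0.0454
grasp_force: 8.1
```

```bash
sed -i 's/for col in list(range(324,372,6))+list(range(396,450,6))/for col in (336,348,360,426,438,450)/' h.py; python3 -c "
from h import *
edge()"
```

```text
9.58 [0.6049 0.1449 0.197 ] [179.81   0.68 -22.34] w 0.0454 F [-13.1   2.5  16.6]
tcp nest [-7.9 34.5] Fn [-13.   -2.7]
336 [(269, -54, [5.1, 27.3]), (288, -51, [-3.7, 27.1]), (289, -53, [-4.2, 27.1])]
348 [(206, -77, [32.5, 22.8]), (271, -65, [4.2, 22.1]), (278, -69, [1.0, 22.0])]
360 [(256, -66, [11.0, 17.2]), (257, -62, [10.6, 17.2]), (276, -69, [1.9, 16.8])]
426 [(268, -156, [5.3, -12.5]), (269, -171, [4.8, -12.6]), (270, -125, [4.4, -12.6])]
438 [(266, -120, [6.2, -18.1]), (267, -143, [5.7, -18.1]), (268, -121, [5.2, -18.2])]
450 [(264, -104, [7.0, -23.7]), (265, -133, [6.5, -23.8]), (266, -94, [6.1, -23.9])]
```

```bash
python3 -c "
from h import *
o=env.get_obs(); print(o['wrist_torque'],o['force'],o['force'][:2]@RN, np.array(o['wrist_torque'])[:2]@RN)
W=env.read_camera('wrist'); S=env.read_camera('side'); g=W['img'][100:300,225:465,::-1]
cv2.imwrite('pics/w8.png',np.vstack([cv2.resize(g,(600,500))]))"
```

```text
[1.0861497  2.79955333 0.31024511] [-12.14620989   2.55113309  15.66930652] [-12.19791109  -2.29121364] [-0.0678712   3.00210151]
```

The yaw moment shows that all the drag is on the left finger, because the plate is pressed onto its end of travel. I'll ease the press by about 1.5 mm and go on.

Request:
servo_tool:
  plan:
    - {"xyz": [0, 0, -0.08], "twist": [0, 0, 0], "jaw": 0.48}
    - {"xyz": [0, 0, -0.15], "twist": [0, 0, 0], "jaw": 0.48}
    - {"xyz": [0, 0, -0.15], "twist": [0, 0, 0], "jaw": 0.48}
    - {"xyz": [0, 0, -0.15], "twist": [0, 0, 0], "jaw": 0.48}

```text
time_s: 10.07
tool_pos: [0.6068, 0.1434, 0.1979]
tool_rot: [179.9, 0.4, -22.4]
force: [-3.6, 2.6, 5.5]
grip_width: 0.0452
grasp_force: 3.2
```

```bash
cat >> h.py <<'E'
def split():
    o=env.get_obs(); f=o['force'][:2]@RN; tz=o['wrist_torque'][2]; w=o['grip_width']/2+.004
    a=np.linalg.solve([[1,1],[-w,w]],[f[0],tz]); print('Fz %.1f Fx left %.1f right %.1f'%(o['force'][2],a[0],a[1]))
E
python3 -c "
from h import *
split(); edge()"
```

```text
Fz 5.5 Fx left -4.1 right -0.2
10.07 [0.6068 0.1434 0.1979] [179.93   0.38 -22.44] w 0.0452 F [-3.6  2.6  5.5]
tcp nest [-5.6 33.8] Fn [-4.3  1. ]
336 [(267, -68, [8.9, 26.9]), (268, -82, [8.5, 26.9]), (269, -62, [8.0, 26.9])]
348 [(213, -72, [32.6, 22.3]), (214, -69, [32.1, 22.3]), (279, -71, [3.3, 21.6])]
360 [(253, -68, [15.2, 16.8]), (278, -74, [3.8, 16.3]), (279, -57, [3.3, 16.3])]
426 [(268, -115, [8.1, -13.1]), (269, -187, [7.6, -13.2]), (270, -184, [7.2, -13.2])]
438 [(268, -123, [8.0, -18.8]), (269, -168, [7.5, -18.9]), (270, -149, [7.1, -18.9])]
450 [(268, -120, [7.9, -24.6]), (269, -135, [7.4, -24.7]), (270, -100, [7.0, -24.7])]
```

Request:
servo_tool:
  plan:
    - {"xyz": [0.2, 0, 0], "twist": [0, 0, 0], "jaw": 0.48}
    - {"xyz": [0.4, 0, 0], "twist": [0, 0, 0], "jaw": 0.48}
    - {"xyz": [0.6, 0, 0], "twist": [0, 0, 0], "jaw": 0.48}
    - {"xyz": [0.8, 0, 0], "twist": [0, 0, 0], "jaw": 0.48}
    - {"xyz": [0.8, 0, 0], "twist": [0, 0, 0], "jaw": 0.48}

```text
time_s: 10.53
tool_pos: [0.6142, 0.1401, 0.1977]
tool_rot: [179.9, 0.4, -22.5]
force: [-4.5, 2.1, 6.4]
grip_width: 0.0455
grasp_force: 3.6
```

```bash
python3 -c "
from h import *
split(); edge()"
```

```text
Fz 6.4 Fx left -3.9 right -1.1
10.53 [0.6142 0.1401 0.1977] [179.89   0.41 -22.45] w 0.0455 F [-4.5  2.1  6.4]
tcp nest [ 2.6 33.6] Fn [-5.   0.2]
336 [(271, -60, [15.2, 26.6]), (272, -72, [14.7, 26.6]), (288, -59, [7.2, 26.4])]
348 [(271, -74, [15.2, 21.4]), (272, -77, [14.7, 21.4]), (273, -72, [14.2, 21.4])]
360 [(273, -51, [14.2, 16.1]), (274, -71, [13.7, 16.1]), (275, -56, [13.3, 16.1])]
426 [(269, -162, [15.7, -13.4]), (270, -167, [15.2, -13.5]), (271, -112, [14.8, -13.5])]
438 [(269, -179, [15.6, -19.1]), (270, -185, [15.1, -19.2]), (271, -111, [14.7, -19.2])]
450 [(268, -125, [16.0, -24.9]), (269, -181, [15.5, -24.9]), (270, -160, [15.0, -25.0])]
```

The filter is straight again, with its near edge at about x 15 across its width. I'll push the last 4–5 mm.

Request:
servo_tool:
  plan:
    - {"xyz": [0.15, 0, 0], "twist": [0, 0, 0], "jaw": 0.48}
    - {"xyz": [0.3, 0, 0], "twist": [0, 0, 0], "jaw": 0.48}
    - {"xyz": [0.45, 0, 0], "twist": [0, 0, 0], "jaw": 0.48}
    - {"xyz": [0.5, 0, 0], "twist": [0, 0, 0], "jaw": 0.48}
    - {"xyz": [0.5, 0, 0], "twist": [0, 0, 0], "jaw": 0.48}

```text
time_s: 11.0
tool_pos: [0.6184, 0.1385, 0.1977]
tool_rot: [179.9, 0.5, -22.4]
force: [-5.3, 2.2, 7.1]
grip_width: 0.0453
grasp_force: 3.9
```

```bash
python3 -c "
from h import *
split(); edge()"
```

```text
Fz 7.1 Fx left -4.3 right -1.5
11.0 [0.6184 0.1385 0.1977] [179.88   0.46 -22.44] w 0.0453 F [-5.3  2.2  7.1]
tcp nest [ 7.1 33.7] Fn [-5.8 -0. ]
336 [(272, -67, [19.1, 26.7]), (273, -56, [18.6, 26.7]), (288, -58, [11.5, 26.5])]
348 [(208, -67, [47.1, 22.1]), (245, -63, [31.2, 21.8]), (273, -65, [18.6, 21.5])]
360 [(264, -38, [22.7, 16.4]), (274, -65, [18.1, 16.2]), (275, -56, [17.6, 16.2])]
426 [(268, -122, [20.5, -13.3]), (269, -155, [20.1, -13.3]), (270, -142, [19.6, -13.4])]
438 [(269, -180, [20.0, -19.0]), (270, -188, [19.5, -19.1]), (271, -111, [19.0, -19.1])]
450 [(268, -125, [20.3, -24.8]), (269, -187, [19.9, -24.8]), (270, -165, [19.4, -24.9])]
```

Request:
servo_tool:
  plan:
    - {"xyz": [0.1, 0, 0], "twist": [0, 0, 0], "jaw": 0.48}
    - {"xyz": [0.2, 0, 0], "twist": [0, 0, 0], "jaw": 0.48}
    - {"xyz": [0.3, 0, 0], "twist": [0, 0, 0], "jaw": 0.48}
    - {"xyz": [0.3, 0, 0], "twist": [0, 0, 0], "jaw": 0.48}

```text
time_s: 11.38
tool_pos: [0.6214, 0.137, 0.1976]
tool_rot: [179.9, 0.4, -22.4]
force: [-4.3, 3.2, 6.6]
grip_width: 0.0453
grasp_force: 3.5
```

```bash
python3 -c "
from h import *
split(); edge()"
```

```text
Fz 6.6 Fx left -4.7 right -0.5
11.38 [0.6214 0.137  0.1976] [179.87   0.44 -22.45] w 0.0453 F [-4.3  3.2  6.6]
tcp nest [10.3 33.5] Fn [-5.2  1.3]
336 [(272, -56, [22.5, 26.4]), (273, -54, [22.0, 26.4]), (290, -57, [14.0, 26.3])]
348 [(254, -61, [30.6, 21.4]), (272, -58, [22.5, 21.2]), (273, -54, [22.0, 21.2])]
360 [(261, -43, [27.5, 16.2]), (262, -55, [27.0, 16.2]), (267, -37, [24.7, 16.1])]
426 [(269, -170, [23.5, -13.6]), (270, -208, [23.0, -13.6]), (271, -149, [22.5, -13.7])]
438 [(268, -127, [23.9, -19.2]), (269, -185, [23.4, -19.3]), (270, -159, [22.9, -19.3])]
450 [(268, -153, [23.8, -25.0]), (269, -169, [23.3, -25.1]), (270, -116, [22.8, -25.1])]
```

Request:
servo_tool:
  plan:
    - {"xyz": [0.1, 0, 0], "twist": [0, 0, 0], "jaw": 0.48}
    - {"xyz": [0.2, 0, 0], "twist": [0, 0, 0], "jaw": 0.48}
    - {"xyz": [0.3, 0, 0], "twist": [0, 0, 0], "jaw": 0.48}
    - {"xyz": [0.3, 0, 0], "twist": [0, 0, 0], "jaw": 0.48}

```text
time_s: 11.77
tool_pos: [0.6227, 0.1366, 0.1974]
tool_rot: [179.8, 0.7, -22.4]
force: [-9.8, 3.1, 9.0]
grip_width: 0.0452
grasp_force: 6.3
```

```bash
python3 -c "
from h import *
split(); edge()
W=env.read_camera('wrist'); print('plate far corners (68,81),(68,-49)?')
g=cv2.cvtColor(W['img'],cv2.COLOR_RGB2GRAY).astype(int)
for col in (350,370,390): 
  d=np.diff(g[60:260,col]); i=np.where(np.abs(d)>22)[0]; print(col,[(int(k)+60,int(d[k]),N2(W,col,k+60.5,.008).tolist()[0]) for k in i][:9])"
```

```text
Fz 9.0 Fx left -4.5 right -5.7
11.77 [0.6227 0.1366 0.1974] [179.78   0.67 -22.43] w 0.0452 F [-9.8  3.1  9. ]
tcp nest [11.7 33.7] Fn [-10.2  -0.9]
336 [(273, -55, [22.8, 26.3]), (274, -60, [22.3, 26.3]), (288, -52, [15.7, 26.2])]
348 [(218, -34, [47.0, 21.7]), (268, -54, [25.1, 21.2]), (269, -56, [24.6, 21.2])]
360 [(263, -41, [27.3, 16.1]), (264, -56, [26.9, 16.1]), (270, -36, [24.1, 16.0])]
426 [(268, -101, [24.7, -13.6]), (269, -132, [24.2, -13.6]), (270, -136, [23.8, -13.7])]
438 [(268, -106, [24.6, -19.3]), (269, -181, [24.1, -19.3]), (270, -178, [23.7, -19.4])]
450 [(268, -127, [24.5, -25.1]), (269, -170, [24.0, -25.1]), (270, -140, [23.5, -25.2])]
plate far corners (68,81),(68,-49)?
350 [(161, -66, 69.3), (163, 23, 68.4), (170, -43, 65.2), (171, -24, 64.8), (180, -23, 60.7), (181, 112, 60.2), (188, -46, 57.0), (189, -63, 56.5), (190, 27, 56.1)]
370 [(161, -61, 69.5), (210, 33, 46.8), (255, -53, 25.0)]
390 [(106, -23, 94.8), (124, 62, 86.6), (162, -45, 69.2), (212, 34, 46.0), (257, -53, 23.9)]
```

```bash
python3 -c "
from h import *
W=env.read_camera('wrist'); g=cv2.cvtColor(W['img'],cv2.COLOR_RGB2GRAY).astype(int)
print(list(range(326,374,4)))
for r in range(258,294,1): print(r,g[r,326:374:4], g[r,424:460:6])
m=[(c,60+int(np.argmin(np.diff(g[130:175,c])))+70) for c in range(320,440,10)]
print(m,[N2(W,c,r+.5,.008).tolist() for c,r in m])
"
```

```text
[326, 330, 334, 338, 342, 346, 350, 354, 358, 362, 366, 370]
258 [160 196 197 102 107 104 197 196 195 196 137 132] [242 241 239 240 241 240]
259 [156 198 195 100 108 105 199 194 196 167 133 136] [163 241 240 241 241 241]
260 [159 200 199 125 104 118 196 196 196 163 133 133] [243 241 241 240 239 241]
261 [160 202 200 171 102 146 197 197 197 198 134 133] [243 240 240 241 241 242]
262 [160 200 202 204 125 189 201 200 199 200 134 135] [243 243 241 238 241 241]
263 [159 202 200 204 172 205 202 201 200 197 137 136] [242 242 240 239 242 242]
264 [159 200 201 199 203 202 201 202 203 132 140 137] [242 242 240 239 242 242]
265 [158 200 200 201 202 202 200 201 201 137 137 138] [241 241 239 241 160 242]
266 [172 197 198 199 200 201 200 200 204 134 137 137] [243 242 241 244 226 244]
267 [173 197 201 199 200 198 199 199 201 136 138 137] [246 243 199 241 234 248]
268 [175 192 191 198 198 198 200 200 201 132 137 136] [223 244 175 219 166 172]
269 [195 195 192 195 190 192 200 200 201 136 136 135] [170 233 162 157 118 151]
270 [202 204 202 194 196 164 198 191 164 133 135 135] [175 181 107  71  56  53]
[... 1346 characters left out ...]
89 [ 94 158 135 103 102  98  97  98  99  99  83  20] [34 79 80 41 33 35]
290 [ 90 158  98 101  98 100 103  99 101 101  86  30] [55 72 92 31 29 31]
291 [ 92 108 102  99 103  99 102 100 103 102  87  19] [ 71  79 102  33  25  28]
292 [104 100  99 104 100  99 100  98 101 101  83  21] [ 78  75 100  34  32  26]
293 [106 100  96  98 101 103 101 102 100  97  84  19] [ 78  81 108  23  31  39]
[(320, 161), (330, 161), (340, 161), (350, 161), (360, 161), (370, 161), (380, 161), (390, 162), (400, 162), (410, 162), (420, 163), (430, 163)] [[69.2, 33.2], [69.2, 28.7], [69.3, 24.2], [69.3, 19.7], [69.4, 15.2], [69.5, 10.6], [69.6, 6.1], [69.2, 1.4], [69.4, -3.3], [69.5, -8.0], [69.2, -12.8], [69.4, -17.7]]
```

```bash
cat >> h.py <<'E'
def near():
    W=env.read_camera('wrist'); g=cv2.GaussianBlur(cv2.cvtColor(W['img'],cv2.COLOR_RGB2GRAY),(3,3),0).astype(int); P=[]
    for c in range(342,368,2):
        i=[r for r in range(272,291) if g[r,c]>=118>g[r+1,c]]
        if i: r=i[-1]; P.append(N2(W,c,r+(g[r,c]-118)/(g[r,c]-g[r+1,c])))
    P=np.array(P); k=np.polyfit(P[:,1],P[:,0],1); print('near edge x at y0 %.1f, slope %.2f deg, y %.0f..%.0f n %d'%(k[1],np.degrees(np.arctan(k[0])),P[:,1].min(),P[:,1].max(),len(P)), np.round(P[:,0]-np.polyval(k,P[:,1]),1))
    print('socket/right')
E
python3 -c "
from h import *
near(); split(); state()"
```

```text
near edge x at y0 17.5, slope 5.76 deg, y 13..24 n 13 [ 0.  -0.   0.1 -0.  -0.1 -0.1  0.   0.   0.1 -0.  -0.1 -0.   0.1]
socket/right
Fz 9.7 Fx left -4.6 right -5.5
11.97 [0.6227 0.1367 0.1974] [179.78   0.65 -22.42] w 0.0455 F [-9.8  2.7  9.7]
```

The near edge now tilts 5.8° the other way, with the left end ahead on its stop and the right end about 5 mm short. Still pressing, I'll back off, bring the pushing finger to slightly right of the middle and seat the right end.

Request:
servo_tool:
  plan:
    - {"xyz": [-0.3, 0, 0], "twist": [0, 0, 0], "jaw": 0.48}
    - {"xyz": [-0.6, 0, 0], "twist": [0, 0, 0], "jaw": 0.48}
    - {"xyz": [-1.0, 0, 0], "twist": [0, 0, 0], "jaw": 0.48}
    - {"xyz": [-1.2, 0, 0], "twist": [0, 0, 0], "jaw": 0.48}
    - {"xyz": [-1.2, 0.15, 0], "twist": [0, 0, 0], "jaw": 0.44}
    - {"xyz": [-1.2, 0.3, 0], "twist": [0, 0, 0], "jaw": 0.4}
    - {"xyz": [-1.2, 0.5, 0], "twist": [0, 0, 0], "jaw": 0.37}
    - {"xyz": [-1.2, 0.5, 0], "twist": [0, 0, 0], "jaw": 0.37}

```text
time_s: 12.63
tool_pos: [0.6136, 0.1339, 0.1986]
tool_rot: [180.0, 0.0, -22.6]
force: [1.7, 0.7, 5.9]
grip_width: 0.0535
grasp_force: 3.0
```

```bash
python3 -c "
from h import *
split(); edge(); near()"
```

```text
Fz 5.9 Fx left 1.6 right -0.4
12.63 [0.6136 0.1339 0.1986] [ 1.7998e+02  4.0000e-02 -2.2590e+01] w 0.0535 F [1.7 0.7 5.9]
tcp nest [ 4.4 27.6] Fn [1.3 1.3]
336 [(265, -56, [20.4, 20.8]), (266, -59, [20.0, 20.8]), (267, -53, [19.5, 20.8])]
348 [(265, -66, [20.4, 15.6]), (266, -92, [19.9, 15.6]), (267, -76, [19.5, 15.6])]
360 [(266, -83, [19.9, 10.4]), (267, -91, [19.5, 10.4]), (268, -57, [19.0, 10.4])]
426 [(256, -44, [24.2, -19.0]), (257, -52, [23.8, -19.0]), (264, -50, [20.5, -19.3])]
438 [(255, -47, [24.6, -24.6]), (263, -57, [20.9, -24.9]), (264, -72, [20.4, -25.0])]
450 [(240, -48, [31.5, -29.6]), (257, -53, [23.6, -30.4]), (269, -62, [17.9, -31.1])]
near edge x at y0 8.3, slope 1.87 deg, y 13..18 n 4 [-0.1  0.2 -0.3  0.2]
socket/right
```

Request:
servo_tool:
  plan:
    - {"xyz": [0.2, 0, 0], "twist": [0, 0, 0], "jaw": 0.37}
    - {"xyz": [0.4, 0, 0], "twist": [0, 0, 0], "jaw": 0.37}
    - {"xyz": [0.55, 0, 0], "twist": [0, 0, 0], "jaw": 0.37}
    - {"xyz": [0.7, 0, 0], "twist": [0, 0, 0], "jaw": 0.37}
    - {"xyz": [0.7, 0, 0], "twist": [0, 0, 0], "jaw": 0.37}

```text
time_s: 13.15
tool_pos: [0.6177, 0.1322, 0.1976]
tool_rot: [179.8, 0.4, -22.5]
force: [-5.0, 1.2, 8.1]
grip_width: 0.0547
grasp_force: 4.0
```

```bash
python3 -c "
from h import *
split(); state(); o=env.get_obs(); print('tcp',((o['tool_pos'][:2]-tN)@RN*1000).round(1))
W=env.read_camera('wrist'); g=cv2.cvtColor(W['img'],cv2.COLOR_RGB2GRAY).astype(int)
C=list(range(326,374,6))+list(range(404,464,6)); print(C)
for r in range(256,296,1): print(r,*['%4d'%g[r,c] for c in C])
"
```

```text
Fz 8.1 Fx left -4.9 right -0.1
13.15 [0.6177 0.1322 0.1976] [179.77   0.43 -22.49] w 0.0547 F [-5.   1.2  8.1]
tcp [ 8.8 27.7]
[326, 332, 338, 344, 350, 356, 362, 368, 404, 410, 416, 422, 428, 434, 440, 446, 452, 458]
256  103  188  198  197  196  196  195  196  198  170  169  169  174  241  240  154   99  101
257  156  199  200  200  198  198  197  196  132  174  171  170  170  241  241  158  101   99
258  192  200  203  202  201  197  198  198  130  172  171  171  169  241  242  143  100   98
259  201  200  200  200  200  202  200  200  133  169  171  171  168  240  240   94  101  103
260  200  202  201  201  199  201  200  200  133  173  172  169  171  192  240   92   99   99
261  199  199  200  200  201  199  200  201  134  173  172  174  170  179  241   92  100   98
262  199  198  198  199  200  200  200  200  136  171  175  171  171  154  239   98  102  100
263  196  196  199  201  199  200  200  200  138  173  172  171  171  135  240   98  101  100
264  187  190  198  197  197  200  199  199  138  171  173  171  170  136  242   98   99   98
265  200  198  185  183  199  200  1
[... 2177 characters left out ...]
99  100  100   98  110   38   76  116   19
289  157  144  162  155   92   99  101  101   23  106   96  102  100  112   15   75  112   26
290  158  148   93  159   97  101  101   96   13   99   97  101  100  115   20   79   95   19
291  107  107  102  164   99  100  103   99   15   51  100  101  100  115   19   75  104   21
292   95   97   99  106  102  101   99  101   25   13   98  102  100  124   27   77  100   25
293   99   99  100   95   97  100   99   99   11   12   98   96  101  122   49   74   85   53
294   98   97   99   99   99  102  101  100   16    1  103  100   97  118   63   72   77   72
295  100   98   96   97   94  100   99  100   12    1   97   98   98  125   69   72   76   74
```

```bash
cat >> h.py <<'E'
def redge():
    W=env.read_camera('wrist'); g=cv2.GaussianBlur(cv2.cvtColor(W['img'],cv2.COLOR_RGB2GRAY),(3,3),0).astype(int); P=[]
    far=[]
    for c in range(406,432,2):
        for r in range(258,292):
            if 150<g[r-2,c]<190 and g[r,c]>=134>g[r+1,c] and 80<g[r+3,c]<112: P.append(N2(W,c,r+(g[r,c]-134)/(g[r,c]-g[r+1,c]))); break
    for c in range(330,440,5):
        q=np.diff(g[140:180,c]); far.append(N2(W,c,140.5+np.argmin(q),.008))
    far=np.array(far); print('plate far edge',np.median(far[:,0]),'slope',np.degrees(np.polyfit(far[:,1],far[:,0],1)[0]).round(2))
    if len(P)>3:
        P=np.array(P); k=np.polyfit(P[:,1],P[:,0],1); print('filter near',P.mean(0).round(2),'slope %.2f'%np.degrees(k[0]),'n',len(P),'res',np.abs(P[:,0]-np.polyval(k,P[:,1])).max().round(2))
    else: print(P)
E
python3 -c "
from h import *
redge(); state()"
```

```text
plate far edge 69.4 slope -1.46
filter near [ 20.88 -16.15] slope -0.37 n 13 res 0.05
13.25 [0.6177 0.1322 0.1976] [179.77   0.42 -22.48] w 0.0551 F [-5.5  1.5  7.8]
```

The sloped edge was actually the raised flap hiding the filter. To its right, the filter's true near edge is straight (−0.4°) at about 19.5 mm in the nest, so it's nearly home. I'll give it a final gentle push at the middle to seat it.

Request:
servo_tool:
  plan:
    - {"xyz": [0.1, 0, 0], "twist": [0, 0, 0], "jaw": 0.37}
    - {"xyz": [0.2, 0, 0], "twist": [0, 0, 0], "jaw": 0.37}
    - {"xyz": [0.3, 0, 0], "twist": [0, 0, 0], "jaw": 0.37}
    - {"xyz": [0.4, 0, 0], "twist": [0, 0, 0], "jaw": 0.37}
    - {"xyz": [0.4, 0, 0], "twist": [0, 0, 0], "jaw": 0.37}

```text
time_s: 13.67
tool_pos: [0.6203, 0.1314, 0.1975]
tool_rot: [179.7, 0.6, -22.5]
force: [-9.1, 1.5, 10.2]
grip_width: 0.0543
grasp_force: 5.9
```

```bash
python3 -c "
from h import *
split(); redge(); state(); o=env.get_obs(); print('tcp',((o['tool_pos'][:2]-tN)@RN*1000).round(1))"
```

```text
Fz 10.2 Fx left -4.8 right -4.1
plate far edge 69.35 slope 0.69
filter near [ 20.89 -16.58] slope 0.02 n 12 res 0.09
13.72 [0.6203 0.1315 0.1975] [179.73   0.59 -22.46] w 0.0549 F [-8.5  2.4 10.7]
tcp [11.5 28. ]
```

The filter stalls at the same place with 4 N on the pushing finger, its edge square and unmoved, so it's home. Now I'll back off with the plate still pressed, then let it up.

Request:
servo_tool:
  plan:
    - {"xyz": [-0.3, 0, 0], "twist": [0, 0, 0], "jaw": 0.37}
    - {"xyz": [-0.6, 0, 0], "twist": [0, 0, 0], "jaw": 0.37}
    - {"xyz": [-0.9, 0, 0], "twist": [0, 0, 0], "jaw": 0.37}
    - {"xyz": [-1.1, 0, 0], "twist": [0, 0, 0], "jaw": 0.37}
    - {"xyz": [-1.1, 0, 0], "twist": [0, 0, 0], "jaw": 0.37}

```text
time_s: 14.13
tool_pos: [0.6141, 0.1333, 0.1989]
tool_rot: [180.0, -0.1, -22.6]
force: [2.7, -0.3, 5.4]
grip_width: 0.0548
grasp_force: 2.8
```

```bash
python3 -c "
from h import *
split(); redge(); state(); o=env.get_obs(); print('tcp',((o['tool_pos'][:2]-tN)@RN*1000).round(1))"
```

```text
Fz 5.4 Fx left 2.7 right -0.1
plate far edge 69.1 slope -4.26
filter near [ 20.6  -16.12] slope 3.46 n 13 res 0.49
14.18 [0.6141 0.1333 0.1989] [ 1.7995e+02 -5.0000e-02 -2.2620e+01] w 0.055 F [ 3.1 -1.1  5.4]
tcp [ 5.  27.3]
```

Request:
servo_tool:
  plan:
    - {"xyz": [0, 0, -0.2], "twist": [0, 0, 0], "jaw": 0.37}
    - {"xyz": [0, 0, -0.4], "twist": [0, 0, 0], "jaw": 0.37}
    - {"xyz": [0, 0, -0.6], "twist": [0, 0, 0], "jaw": 0.37}
    - {"xyz": [0, 0, -0.8], "twist": [0, 0, 0], "jaw": 0.37}
    - {"xyz": [0, 0, -1.2], "twist": [0, 0, 0], "jaw": 0.37}
    - {"xyz": [0, 0, -2.5], "twist": [0, 0, 0], "jaw": 0.37}
    - {"xyz": [0, 0, -5], "twist": [0, 0, 0], "jaw": 0.37}
    - {"xyz": [0, 0, -8], "twist": [0, 0, 0], "jaw": 0.37}
    - {"xyz": [0, 0, -10], "twist": [0, 0, 0], "jaw": 0.37}
    - {"xyz": [0, 0, -10], "twist": [0, 0, 0], "jaw": 0.37}

```text
time_s: 15.02
tool_pos: [0.615, 0.1351, 0.3044]
tool_rot: [-179.8, -0.4, -22.6]
force: [1.5, -0.2, 0.8]
grip_width: 0.0549
grasp_force: 0.0
```

Run:
```python
from h import *
state(); W=env.read_camera('wrist'); im=W['img']; cv2.imwrite('pics/final.png',im[:,:,::-1])
g=cv2.GaussianBlur(cv2.cvtColor(im,cv2.COLOR_RGB2GRAY),(3,3),0).astype(int)
def px(x,y,z):  # nest mm -> wrist pixel
    X=np.append(RN@np.array([x,y])/1000+tN,z); p=W["R"]@X+W["t"]; r=np.arctan2(np.hypot(p[0],p[1]),p[2]); K=W["camera_matrix"]
    return K[:2,2]+K[0,0]*r*p[:2]/np.hypot(p[0],p[1])
for y in (26,20,14,8,2,-4,-12,-16,-20,-24,-28):
    # profile along nest x at z=26 from x=5 to x=60
    xs=np.arange(8,56,1.); v=[]
    for x in xs:
        u=px(x,y,.026); v.append(int(g[int(round(u[1])),int(round(u[0]))]))
    print(y,*v)
q=[];
for y in range(-40,76,6):
    xs=np.arange(58,80,.25); v=np.array([g[tuple(np.round(px(x,y,.008)[::-1]).astype(int))] for x in xs]); q.append((y,float(xs[np.argmax(np.abs(np.diff(v)))])))
print('far edge',q)
```

```text
15.02 [0.615  0.1351 0.3044] [-179.78   -0.37  -22.56] w 0.0549 F [ 1.5 -0.2  0.8]
26 159 160 160 159 160 159 159 160 160 160 154 147 174 197 189 204 204 204 206 208 206 195 181 173 170 201 211 210 209 209 211 210 209 208 209 211 211 189 178 181 193 205 210 203 106 99 115 115
20 161 161 161 161 160 160 159 160 160 160 151 128 147 168 170 204 204 209 210 209 210 211 206 205 206 210 211 211 209 209 211 210 209 208 209 211 211 210 210 212 211 210 209 201 106 100 113 113
14 160 160 159 159 160 160 160 161 161 161 162 155 162 174 171 203 203 207 209 208 210 211 209 205 205 210 211 210 209 210 211 210 210 209 209 211 211 210 210 212 211 211 209 202 161 159 162 161
8 160 161 161 161 161 161 161 161 161 161 155 150 177 194 179 202 203 204 208 208 210 210 209 205 206 209 211 211 209 209 210 209 209 208 209 212 212 210 210 211 210 210 209 201 161 159 161 160
2 161 161 159 158 159 160 160 159 159 160 158 143 163 195 188 203 202 203 208 208 210 210 209 205 205 209 210 210 209 210 210 209 210 208 209 211 212 211 210 211 211 210 209 200 175 160 162 163
-4 162 162 161 161 160 161 161 162 162 162 16
[... 670 characters left out ...]
 112 112 114 117 118 117 119 118 83 77 94 115 114
-24 162 159 161 162 161 161 159 156 159 159 158 161 170 213 206 195 174 201 236 243 244 244 244 244 244 244 244 242 231 193 181 220 233 242 160 111 111 113 116 118 119 119 116 102 83 99 112 112
-28 209 208 207 207 206 205 205 209 209 210 209 209 211 223 225 223 218 224 227 223 221 215 218 204 224 227 213 205 208 211 210 213 217 217 203 181 148 126 130 129 129 152 156 159 162 162 162 163
far edge [(-40, 62.5), (-34, 69.25), (-28, 64.5), (-22, 61.25), (-16, 64.75), (-10, 69.25), (-4, 69.0), (2, 69.0), (8, 69.75), (14, 69.5), (20, 60.5), (26, 69.5), (32, 64.25), (38, 63.5), (44, 63.5), (50, 68.75), (56, 69.0), (62, 69.0), (68, 68.5), (74, 62.5)]
```

```bash
python3 -c "
from cell import env
print(env.sign_off())"
```

```text
the job is handed in; nothing more can be done
None
```

The filter is home against both end stops (near edge square, within about 1 mm), the flap is down on it, and the arm was clear when I signed off at about 15 s. On the way in it yawed about 7° and I straightened it with the plate still pressed. My first press also landed on the plate's edge, peaking at 23 N.

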